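Clear the offcut from the saw trough into the scrap basket

TASK

Bring the red basket along the bench until it stands under the open end of the raised wooden saw trough, then slide the square offcut along the trough and off its open end so that it drops into the basket. The offcut fits too closely to be gripped, so press on its top with closed fingertips and drag it; press gently (25 N is too much for the trough) and do not lift it out. Leave the basket standing there and the other things where they are.

Things in the scene. Friction and masses are not known exactly. Their poses are not given: they have to be found in the camera images.
- trough: Raised wooden saw trough (U-channel) bolted to the bench. Origin on the bench under the channel's middle; y along the channel, z up. Channel y -100 to +100 mm, closed by a 13 mm end wall at +y, open at -y. Inner width 53 mm, side walls 13 mm thick, tops 121 mm above the bench, about level with the offcut's top. Base board 130 x 130 x 16 mm, y -30 to +100, with two cleats under the channel.
- trough_lip (a point): Middle of the floor's edge at the trough's open end, 100 mm above the bench; axes as the trough's, so the way out is -y. The floor is worn uneven: between the ends it rises and falls by up to 4 mm. It is 10 mm thick; its last 80 mm hang free, with clear space below up to 90 mm above the bench, so the basket's wall and rim pass under.
- offcut_center (a point): Centre (half-way up) of the offcut, a square brown wooden block 50 x 50 x 19 mm, about 25 g, flat on the trough floor at the closed end (gap behind it under 5 mm, beside it 1.5 mm). Axes: z up, top face 9.5 mm above this point. Its middle must travel about 160 mm to reach the lip; past that it tips off.
- offcut: The same offcut, origin at the centre of its underside. It is waxed and slides in the trough (friction about 0.35) far more easily than under fingertips, so a light press of about 5 to 12 N on its top drags it. The contact is stiff (1 mm of travel makes 7 N or more) and the floor uneven, so measured heights cannot set the press: touch down at about 5 mm/s and keep correcting by feel.
- basket: Red slotted basket, open on top, 182 x 262 mm over the rim, 78 mm high, about 0.16 kg. Origin at the centre of its underside, x along its short side, y long side, z up. Upright walls 6 mm thick, 75 mm high, middle planes at x = +-77 and y = +-117 mm. Pinch a wall from above to drag it. It starts right (-y) of the trough's open end, its x roughly along the trough (either way).
- channel (a joint): Squeeze (m) of the rubber pads between the channel and its cleats, 0 when nothing presses down on the channel or offcut: 1 mm for each 20 N of press, so 25 N makes 0.00125. The reading is noisy (about 0.5 mm).
- sanding_block: Bystander: cork sanding block 64 x 113 x 32 mm, origin at the centre of its underside.
- screw_jar: Bystander: jar of screws, 68 mm across, 84 mm high, origin at the centre of its underside.
- masking_tape: Bystander: roll of tape lying flat, 104 mm across, 25 mm high, origin at the centre of its underside.
- chisel: Bystander: chisel with a yellow handle, 30 x 221 x 26 mm, origin below its middle.
Not all that is in view belongs to the job. Leave any blue look-alike of the offcut alone.

How it is judged:
By the outcome, as a careful person would: the job done as asked, in the order asked, and still so for the second after the job is handed in, with the robot touching nothing.
It also fails if it takes over 72 s, if anything falls off the work surface, if the arm or the gripper's body presses on something with over 40 N, if the wrist force passes 120 N, or if a joint passes its speed limit or range.

ROBOT

A 6-joint arm with a two-finger parallel gripper is mounted at the origin on a cart in front of the work surface, level with it; the furniture and walls round the work are solid. World frame = base frame: x ahead of the robot, y to its left, z up, the work surface at z = 0. Lengths are in m, angles in degrees, forces in N, time in s.
With the tool pointing down it reaches from about 0.25 to 0.725 m from the base axis. Payload 9.7 kg.
Tool frame: the origin (TCP) lies at the very end of the fingers, on their centre line; the grasp point (between the pads) lies 19 mm behind it; x points along the fingers, y is the direction in which the jaws open and shut, and the axes are right-handed (so a half turn about x gives the same grasp; the last joint's range is limited). The gripper opens to 85 mm and grips with 20 to 120 N. Pads are 22 mm wide; open, the fingers measure 114 mm over their backs; the gripper's body (76 mm by 85 mm) begins 54 mm behind the grasp point. The pads swing forward as they close: fully open they stand 13 mm farther back than shut.
Start: joints at [70.989, 4.979, 10.078, 95.1, 0, 90], TCP at [0.179, 0.52, 0.191] pointing down, gripper open.
Joint ranges: [-179.16, 179.16], [-48.56, 103.87], [-65.8, 70.77], [-126.05, 130.52], [-82.76, 87.17], [-180, 180]. Speed limits (degrees/s): [127.2, 127.2, 147.25, 180, 180, 180].

INTERFACE

Orientations are given as [roll, pitch, yaw] about the fixed x, y, z axes, in that order (R = Rz(yaw) Ry(pitch) Rx(roll)).
In Python, from workcell import get_obs, cams, bot gives the robot as it stands.
- The arm moves only by the tool apply_moves, never from a script. Its argument "rows" is a list that holds one entry, the list of rows, each a list of 7 numbers: the shift along the tool's x, y, z in mm, then the turn, a rotation vector about the tool's x, y, z in rad, then the opening, from 0 (shut) to 1 (fully open). A call has 1 to 20 rows; each row is the pose to reach, as a shift and turn from the pose measured when the call began, along the tool's axes at that moment; what a row does not reach only later rows make up. A row lasts 1/10 s, in which the tool goes at most 50 mm and 8.59 degrees, less where a joint would pass 70% of its speed; a pose out of reach is approached as far as the arm can. A call with a gripper value outside its range is refused whole. The fingers move at their own pace and stop on an object; "newtons" is the grip in N (left out, the last holds). Time passes only in rows, so rows that repeat a pose let the fingers close. It gives the time, the measured TCP pose, the force and the opening at its end, in the units of the state.
- get_obs(): the state, without advancing time (a new reading comes with each control period).
- cams.camera(name): name is "scene" or "top" or "wrist"; returns a dict with "pixels" (384x512x3 uint8, red, green, blue), "range_z" (384x512 float32, m along the optical axis (not along the pixel's ray), 0 where there is no reading), "fx", "fy", "cx", "cy" (pixels), "eye" and "attitude" of the camera in the world. Camera axes: x right, y up, looking along -z (the intrinsics and any distortion apply to the point x, -y, -z); pixel columns grow to the right and rows downward; lengths in m; the calibration is good to about 2 mm. A picture is of the moment at which its call begins.
- bot.job_done(): hands the job in, once; it reports no verdict.
Trained networks look in a picture, given as the dict that the camera call returned (one of the last four; its "shot" number tells which), for a name from the list of things; names that differ only in an ending like _2 or _b are one class to them, and where a whole thing is asked for, a point or a joint stands for the part that bears it (a point fixed in the world has none). Each returns a list of dicts, best first, with "confidence" (0 to 1); they miss things now and then, are a little off and sometimes report something else, mostly with a low value. They report only what shows in the picture. A call takes as long as a camera call. They do not tell look-alikes from the thing itself.
- cams.find_in(label, picture): "at" ([x, y, z] in m, in world coordinates, good to about 4 mm: the middle of the surface that is visible of it).
The state is a dict: "time": time; "q": joint angles; "qd": joint speeds; "joint_efforts": joint torques, N m; "ee_pos": TCP position; "tcp_rot": TCP orientation; "wrist_force": force on the tool from outside, world axes, zero at the start; "torque": the same for the moment, N m; "opening": finger opening in m.
Only numpy, scipy, OpenCV 4.12 (cv2) and the standard library are available. Lean on these libraries where they do the work, as an engineer would, in place of code of your own. Each camera call takes 0.05 s, during which the arm holds its last target.

## Working session

There is one attempt and no reset: what is moved stays moved. The work goes in short steps, Python scripts to look and compute and a tool call to move; the robot and the scene stay as the last step left them, time stands still between calls to the robot, and variables do not carry over. Pictures are saved under pics/ and viewed, and the job is handed in when it is done.

Besides the shell and the picture viewer there is one more tool, called after "Request:" in YAML: its name, and indented under it one key for each argument. apply_moves: Moves the arm, as the interface text tells. Its arguments: {"type":"object","properties":{"rows":{"type":"array"},"newtons":{"type":"number"}},"required":["rows"]}

```bash
ls; mkdir -p pics
cat > h.py <<'E'
import numpy as np, cv2
from scipy.spatial.transform import Rotation as R
from workcell import get_obs, cams, bot
def save(p,n): cv2.imwrite('pics/'+n+'.png', cv2.cvtColor(p['pixels'],cv2.COLOR_RGB2BGR))
E
python3 - <<'E'
from h import *
print(get_obs())
for c in ['scene','top']:
    p=cams.camera(c); save(p,c+'0'); np.save(c+'0.npy',p,allow_pickle=True)
    print({k:v for k,v in p.items() if k not in('pixels','range_z')})
    for l in ['trough','offcut','basket','sanding_block','screw_jar','masking_tape','chisel']:
        print(c,l,[(np.round(d['at'],3),round(d['confidence'],2)) for d in cams.find_in(l,p)])
E
```

```text
pics
{'time': 0.0, 'q': array([ 7.09902466e+01,  5.01114009e+00,  1.00332976e+01,  9.50997707e+01,
       -9.51974039e-05,  8.99976224e+01]), 'qd': array([-0.00249378,  0.07336572, -0.00999446,  0.02163435, -0.06860239,
       -0.02757567]), 'joint_efforts': array([ 2.36086606e-03, -5.20382273e+01,  4.64810729e+01,  1.63963909e-02,
       -2.67964765e-05, -1.22708244e-05]), 'ee_pos': array([0.17905644, 0.51972858, 0.19077237]), 'tcp_rot': array([ -89.93210083,   89.92238673, -108.93947659]), 'wrist_force': array([-0.14019237, -0.01812766,  0.92540444]), 'torque': array([ 0.01031697, -0.01220703,  0.02564057]), 'opening': 0.08546154956746269}
{'fx': 394.73934154813276, 'fy': 394.73934154813276, 'cx': 259.4554002515976, 'cy': 190.773168033186, 'eye': array([-0.04268885, -0.76882057,  0.73925343]), 'attitude': array([ 55.82480718,   0.85520554, -40.14032182]), 'shot': 1}
scene trough [(array([0.488, 0.203, 0.094]), 0.79)]
scene offcut [(array([ 0.765, -0.102,  0.019]), 0.6), (array([0.502, 0.262, 0.118]), 0.45), (array([0.367, 0.242, 0.032]), 0.28)]
scene basket [(array([ 0.573, -0.19 ,
[... 228 characters left out ...]
 , 0.021]), 0.65)]
{'fx': 419.59799208246915, 'fy': 419.59799208246915, 'cx': 252.258250975182, 'cy': 189.49446641694377, 'eye': array([ 0.26106677, -0.02977449,  1.52690404]), 'attitude': array([ 11.72555254,   0.29651778, -86.70496454]), 'shot': 2}
top trough [(array([0.496, 0.214, 0.108]), 0.84)]
top offcut [(array([ 0.749, -0.099,  0.018]), 0.65), (array([0.498, 0.272, 0.123]), 0.61)]
top basket [(array([ 0.61 , -0.211,  0.002]), 0.62)]
top sanding_block [(array([0.373, 0.258, 0.038]), 0.97)]
top screw_jar [(array([ 0.538, -0.422,  0.085]), 0.8)]
top masking_tape [(array([0.631, 0.301, 0.023]), 0.72), (array([0.499, 0.216, 0.105]), 0.54)]
top chisel [(array([0.476, 0.415, 0.017]), 0.75)]
```

View pics/scene0.png

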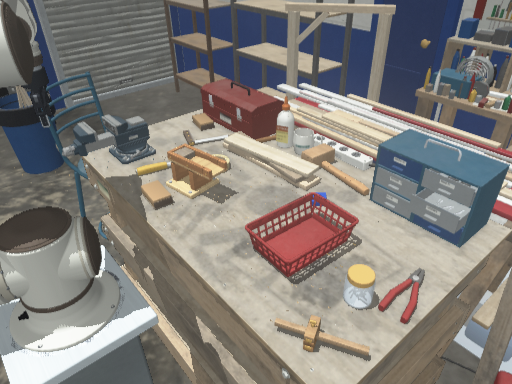

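View pics/top0.png

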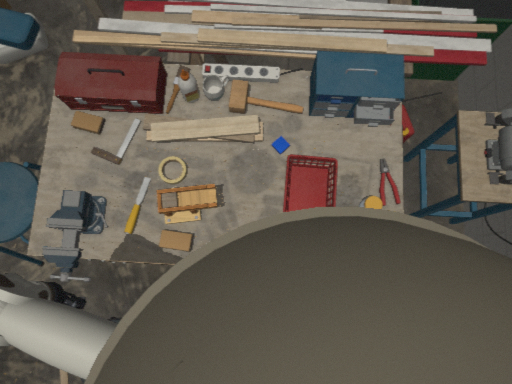

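The scene view shows the trough at about (200,165), the basket at (300,230) and a blue look-alike at (318,198). In the top view the trough is at (188,200), with its closed end to the left (+y). The basket is at (310,185), partly hidden by the lamp. Next I'll fit poses from the depth.

```bash
cat >> h.py <<'E'
def cloud(p):
    z=p['range_z']; v,u=np.mgrid[0:384,0:512]
    P=np.stack([(u-p['cx'])/p['fx']*z,-(v-p['cy'])/p['fy']*z,-z],-1)
    W=P@R.from_euler('xyz',p['attitude'],degrees=True).as_matrix().T+p['eye']
    W[z<=0]=np.nan
    return W
def rect(pts):
    return cv2.minAreaRect((pts*1000).astype(np.float32))
E
python3 - <<'E'
from h import *
for c in ['scene','top']:
    p=np.load(c+'0.npy',allow_pickle=True).item(); W=cloud(p); x,y,z=[W[...,i] for i in range(3)]
    rgb=p['pixels'].astype(int)
    m=(abs(x-.4)<.1)&(abs(y+.0)<.05); print(c,'bench z',np.nanmedian(z[m]))
    red=(rgb[...,0]>1.8*rgb[...,1])&(rgb[...,0]>80)
    b=red&(x>.35)&(x<.8)&(y<-.02)&(y>-.45)&(z>-.01)&(z<.12)
    zz=z[b]; print('red n',b.sum(),np.percentile(zz,[1,50,95,99]))
    rim=b&(z>.062); print('rim rect',rect(W[rim][:,:2]),rim.sum(), W[rim].min(0),W[rim].max(0))
    t=(abs(x-.49)<.09)&(abs(y-.2)<.16)&(z>.112)&(z<.14); print('walltops',t.sum(),rect(W[t][:,:2]),np.median(z[t]))
    t=(abs(x-.49)<.09)&(abs(y-.2)<.16)&(z>.085)&(z<.14); print('channel',t.sum(),rect(W[t][:,:2]))
    v,u=np.where(t); print(u.min(),u.max(),v.min(),v.max())
    img=cv2.cvtColor(p['pixels'],cv2.COLOR_RGB2BGR)
    cr=img[max(v.min()-15,0):v.max()+25,u.min()-20:u.max()+25]; cv2.imwrite(f'pics/{c}_tr.png',cv2.resize(cr,None,fx=6,fy=6,interpolation=cv2.INTER_NEAREST)); print(cr.shape)
E
```

```text
scene bench z 1.695649298205648e-05
red n 4398 [0.00099536 0.01688362 0.07826738 0.08012185]
rim rect ((563.3861083984375, -209.42466735839844), (179.13296508789062, 259.9629211425781), 87.7063980102539) 1119 [ 0.43216363 -0.30212807  0.06200008] [ 0.69559115 -0.11754002  0.0821951 ]
walltops 618 ((510.3863525390625, 219.38995361328125), (84.3305435180664, 202.41932678222656), 10.741127967834473) 0.12055381689905281
channel 1220 ((511.1544494628906, 219.7450408935547), (84.95418548583984, 205.0142059326172), 9.292415618896484)
167 227 143 179
(76, 105, 3)
top bench z 0.0001705471908592937
red n 2250 [-0.00518356  0.00465503  0.07806285  0.08200044]
rim rect ((592.830322265625, -208.41978454589844), (179.35061645507812, 209.900146484375), 88.42105865478516) 379 [ 0.49028263 -0.29889485  0.06237368] [ 0.69889634 -0.1160748   0.0853936 ]
walltops 767 ((511.1955261230469, 217.66326904296875), (80.91079711914062, 199.24462890625), 9.706615447998047) 0.12019410231449323
channel 1424 ((511.26513671875, 217.28692626953125), (80.90716552734375, 200.0116729736328), 9.690004348754883)
157 217 184 213
(69, 105, 3)
```

View pics/scene_tr.png

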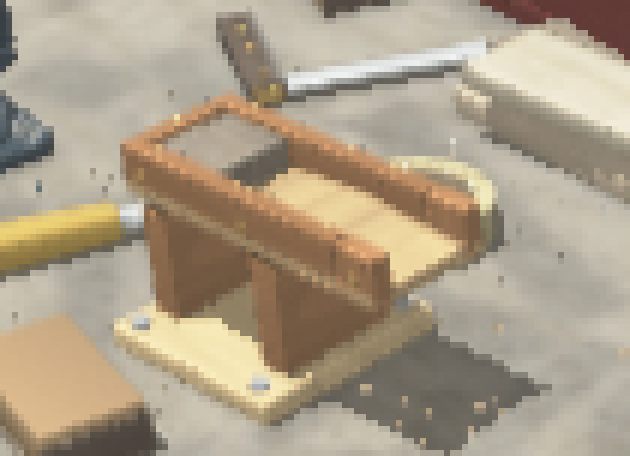

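View pics/top_tr.png

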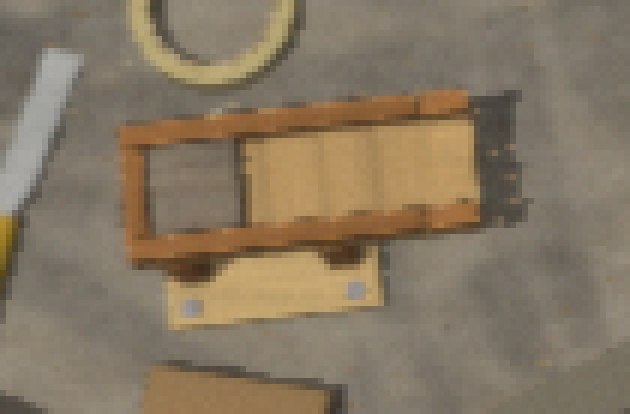

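The offcut (greyish brown) sits at the closed end, with crop pixel (195,180) in the top view. The open end is to the right (-y). Trough centre is about (0.511, 0.218) with yaw about +9.7°, so the lip is near (0.528, 0.12). Next: check the swept area and plan the approach to the basket's -y wall.

```bash
cat >> h.py <<'E'
def tcpR(o): return R.from_euler('xyz',o['tcp_rot'],degrees=True)
def down(jaw): # tool x down, tool y at world angle jaw deg
    j=np.radians(jaw); x=np.array([0,0,-1.]); y=np.array([np.cos(j),np.sin(j),0]); return R.from_matrix(np.stack([x,y,np.cross(x,y)],1))
def goto(pos,jaw,o=None):
    o=o or get_obs(); r=tcpR(o); d=r.inv().apply(np.array(pos)-o['ee_pos'])*1000; best=None
    for j in (jaw,jaw+180):
        v=(r.inv()*down(j)).as_rotvec()
        print('shift',np.round(d,1),'turn',np.round(v,3),'deg',round(np.degrees(np.linalg.norm(v)),1))
E
python3 - <<'E'
from h import *
o=get_obs(); print(tcpR(o).as_matrix().round(3))
goto([.560,-.286,.22],90)
p=np.load('scene0.npy',allow_pickle=True).item(); W=cloud(p)
for c in ['scene','top']:
    W=cloud(np.load(c+'0.npy',allow_pickle=True).item())
    m=(W[...,0]>.35)&(W[...,0]<.72)&(W[...,1]>-.1)&(W[...,1]<.19)&(W[...,2]>.012)
    P=W[m]; print(c,m.sum())
    g={}
    for q in P:
        k=(round(q[0]/.04)*.04,round(q[1]/.04)*.04); g[k]=max(g.get(k,0),q[2])
    print([(round(a,2),round(b,2),round(h,3)) for (a,b),h in sorted(g.items())])
p=np.load('scene0.npy',allow_pickle=True).item(); cv2.imwrite('pics/bk.png',cv2.resize(cv2.cvtColor(p['pixels'],cv2.COLOR_RGB2BGR)[175:285,230:370],None,fx=5,fy=5,interpolation=cv2.INTER_CUBIC))
E
```

```text
[[-0.     0.326  0.945]
 [ 0.     0.945 -0.326]
 [-1.    -0.    -0.   ]]
shift [ -28.5 -638.   622.6] turn [-0.332 -0.    -0.   ] deg 19.0
shift [ -28.5 -638.   622.6] turn [ 2.81 -0.    0.  ] deg 161.0
scene 544
[(0.44, 0.16, np.float64(0.018)), (0.44, 0.2, np.float64(0.017)), (0.48, 0.12, np.float64(0.124)), (0.48, 0.16, np.float64(0.125)), (0.48, 0.2, np.float64(0.124)), (0.52, 0.12, np.float64(0.119)), (0.52, 0.16, np.float64(0.105)), (0.52, 0.2, np.float64(0.107)), (0.56, 0.12, np.float64(0.124)), (0.56, 0.16, np.float64(0.125)), (0.56, 0.2, np.float64(0.123))]
top 541
[(0.44, 0.16, np.float64(0.018)), (0.44, 0.2, np.float64(0.026)), (0.48, 0.12, np.float64(0.128)), (0.48, 0.16, np.float64(0.128)), (0.48, 0.2, np.float64(0.13)), (0.52, 0.12, np.float64(0.11)), (0.52, 0.16, np.float64(0.109)), (0.52, 0.2, np.float64(0.111)), (0.56, 0.12, np.float64(0.125)), (0.56, 0.16, np.float64(0.125)), (0.56, 0.2, np.float64(0.121)), (0.72, -0.08, np.float64(0.017))]
```

View pics/bk.png

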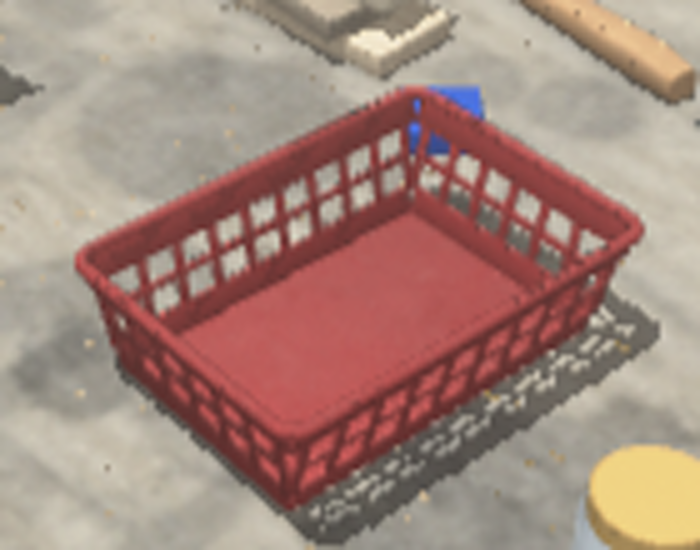

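The close-up shows an intact basket with a clear floor. Its far wall, with the blue block behind, is at the upper right, and nothing lies in its path. Moving to hover above its -y wall.

Request:
apply_moves:
  rows:
    - [[-30, -30, 30, 0, 0, 0, 1], [-30, -65, 64, -0.05, 0, 0, 1], [-30, -100, 98, -0.1, 0, 0, 1], [-30, -135, 132, -0.15, 0, 0, 1], [-30, -170, 166, -0.2, 0, 0, 1], [-30, -205, 200, -0.25, 0, 0, 1], [-30, -240, 234, -0.3, 0, 0, 1], [-30, -275, 268, -0.3, 0, 0, 1], [-30, -310, 302, -0.3, 0, 0, 1], [-30, -345, 336, -0.3, 0, 0, 1], [-30, -380, 370, -0.3, 0, 0, 1], [-30, -415, 404, -0.3, 0, 0, 1], [-30, -450, 438, -0.3, 0, 0, 1], [-30, -485, 472, -0.3, 0, 0, 1], [-30, -520, 506, -0.3, 0, 0, 1], [-30, -555, 540, -0.3, 0, 0, 1], [-30, -590, 575, -0.3, 0, 0, 1], [-30, -625, 610, -0.3, 0, 0, 1], [-30, -638, 622, -0.3, 0, 0, 0.5], [-30, -638, 622, -0.3, 0, 0, 0.5]]
  newtons: 30

```text
time: 2.8
ee_pos: [0.5597, -0.2882, 0.2196]
tcp_rot: [160.8, 89.9, 158.9]
wrist_force: [-0.3, 0.5, -0.1]
opening: 0.059
```

Run:
```python
from h import *
for c in ['wrist','scene']:
    p=cams.camera(c); save(p,c+'1'); W=cloud(p); rgb=p['pixels'].astype(int)
    red=(rgb[...,0]>1.8*rgb[...,1])&(rgb[...,0]>80)
    b=red&(W[...,2]>.065)&(W[...,2]<.09)&(W[...,1]<0)&(W[...,1]>-.4)&(W[...,0]>.3)&(W[...,0]<.8)
    print(c,b.sum(),rect(W[b][:,:2]),W[b].min(0),W[b].max(0))
    s=b&(W[...,1]<-.25); print(np.percentile(W[s],[1,25,50,75,99],axis=0))
goto([.560,-.286,.05],87.7)
```

```text
wrist 6302 ((565.4168701171875, -206.19491577148438), (180.89883422851562, 259.1690673828125), 88.01769256591797) [ 0.43358132 -0.30002159  0.06500113] [ 0.69739325 -0.11215437  0.08109861]
[[ 0.43431843 -0.29910346  0.06589234]
 [ 0.46646964 -0.29311058  0.07579262]
 [ 0.54313366 -0.28981546  0.07745428]
 [ 0.63992583 -0.28143223  0.07823991]
 [ 0.69157843 -0.25147911  0.07978568]]
scene 980 ((563.1896362304688, -209.34320068359375), (181.09185791015625, 260.2952575683594), 88.62879943847656) [ 0.43174972 -0.30252623  0.06502848] [ 0.69485242 -0.1169909   0.08227265]
[[ 0.43245901 -0.30099569  0.06571661]
 [ 0.47233454 -0.29644296  0.07538449]
 [ 0.54961746 -0.29264403  0.07759628]
 [ 0.64714241 -0.28196791  0.07879763]
 [ 0.68899677 -0.25127178  0.08158758]]
shift [171.1  -0.3   1. ] turn [ 0.008 -0.001 -0.001] deg 0.4
shift [171.1  -0.3   1. ] turn [-3.134e+00  1.000e-03 -1.000e-03] deg 179.6
```

View pics/wrist1.png

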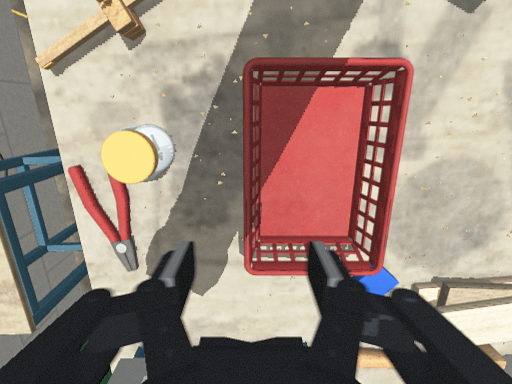

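The wrist view shows the fingers (columns 180 and 325) straddling the basket's -y wall (column ~250), and the jar at (140,155) clear. Descend and pinch.

Request:
apply_moves:
  rows:
    - [[40, 2, 1, 0, 0, 0, 0.5], [80, 2, 1, 0, 0, 0, 0.5], [115, 2, 1, 0, 0, 0, 0.5], [145, 2, 1, 0, 0, 0, 0.5], [165, 2, 1, 0, 0, 0, 0.5], [171, 2, 1, 0, 0, 0, 0.5], [171, 2, 1, 0, 0, 0, 0.0], [171, 2, 1, 0, 0, 0, 0.0], [171, 2, 1, 0, 0, 0, 0.0], [171, 2, 1, 0, 0, 0, 0.0], [171, 2, 1, 0, 0, 0, 0.0], [171, 2, 1, 0, 0, 0, 0.0], [171, 2, 1, 0, 0, 0, 0.0], [171, 2, 1, 0, 0, 0, 0.0]]
  newtons: 30

```text
time: 4.3
ee_pos: [0.5601, -0.2837, 0.0501]
tcp_rot: [144.4, 89.9, 142.5]
wrist_force: [1.3, -0.4, -0.2]
opening: 0.0
```

The fingers shut fully, so they may have gone through a slot or missed the wall. I'll look.

Run:
```python
from h import *
print(get_obs()['opening'])
for c in ['wrist','scene']:
    p=cams.camera(c); save(p,c+'2'); 
    if c=='scene': cv2.imwrite('pics/s2.png',cv2.resize(cv2.cvtColor(p['pixels'],cv2.COLOR_RGB2BGR)[130:290,220:380],None,fx=4,fy=4,interpolation=cv2.INTER_CUBIC))
```

```text
2.134168912022826e-05
```

View pics/wrist2.png

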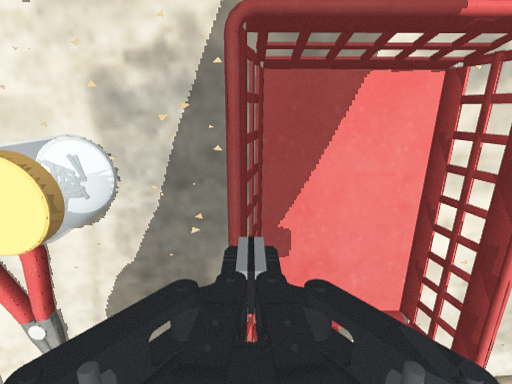

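View pics/s2.png

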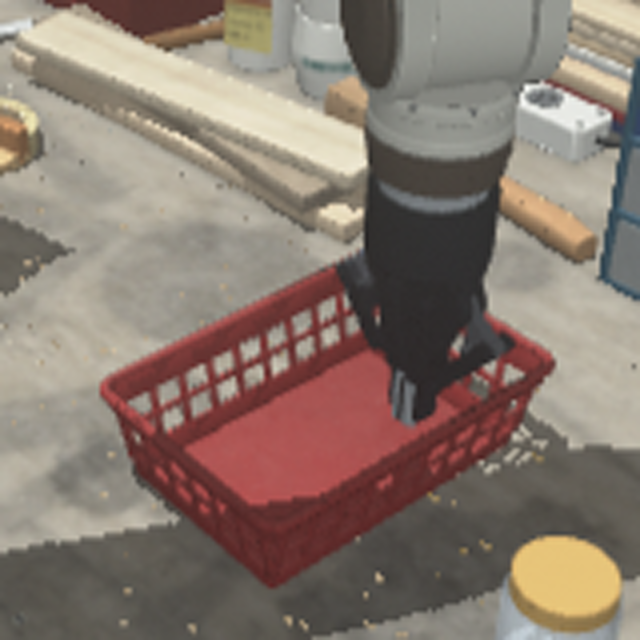

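Run:
```python
from h import *
for c in ['wrist','scene']:
    p=cams.camera(c); W=cloud(p); rgb=p['pixels'].astype(int)
    red=(rgb[...,0]>1.8*rgb[...,1])&(rgb[...,0]>80)
    b=red&(W[...,2]>.068)&(W[...,2]<.09)&(W[...,1]<0)&(W[...,1]>-.4)&(W[...,0]>.3)&(W[...,0]<.8)
    print(c,b.sum(),rect(W[b][:,:2]),W[b].min(0).round(3),W[b].max(0).round(3))
    print([(np.round(d['at'],3),round(d['confidence'],2)) for d in cams.find_in('basket',p)])
    # wall profile
    r2=red&(W[...,0]>.45)&(W[...,0]<.54)&(W[...,1]<-.25)&(W[...,1]>-.32)
    for lo in np.arange(0,.085,.01):
        s=r2&(W[...,2]>=lo)&(W[...,2]<lo+.01)
        if s.sum()>5: print(round(lo,3),s.sum(),np.percentile(W[s][:,1],[5,50,95]).round(4))
    k=(rgb.max(-1)<110)&(W[...,2]<.1)&(W[...,2]>.03)&(abs(W[...,0]-.56)<.05)&(abs(W[...,1]+.285)<.06)
    if k.sum(): print('finger',k.sum(),W[k].min(0),W[k].max(0),np.median(W[k],axis=0))
```

```text
wrist 12784 ((549.757568359375, -206.255615234375), (181.1592254638672, 225.6511688232422), 88.24979400634766) [ 0.435 -0.297  0.068] [ 0.665 -0.118  0.081]
[(array([ 0.517, -0.193,  0.005]), 0.94)]
0.0 3352 [-0.2723 -0.2615 -0.2512]
0.01 618 [-0.2775 -0.2745 -0.254 ]
0.02 296 [-0.2786 -0.276  -0.2517]
0.03 247 [-0.2822 -0.2796 -0.2773]
0.04 443 [-0.2834 -0.2812 -0.2795]
0.05 267 [-0.2856 -0.2836 -0.2815]
0.06 661 [-0.2875 -0.2854 -0.2836]
0.07 2663 [-0.2945 -0.2904 -0.2864]
0.08 11 [-0.2926 -0.2904 -0.2889]
finger 801 [ 0.51000628 -0.29756249  0.03015271] [ 0.57744647 -0.27104682  0.09996554] [ 0.53849573 -0.28675075  0.06500622]
scene 692 ((562.7451782226562, -209.24502563476562), (178.921142578125, 258.4755554199219), 87.87075805664062) [ 0.431 -0.302  0.068] [ 0.691 -0.117  0.083]
[(array([ 0.554, -0.19 ,  0.014]), 0.78)]
0.0 79 [-0.2765 -0.2626 -0.2509]
0.01 72 [-0.2788 -0.2767 -0.2564]
0.02 32 [-0.2811 -0.2781 -0.2567]
0.03 32 [-0.2835 -0.2817 -0.2786]
0.04 37 [-0.2845 -0.2822 -0.2806]
0.05 28 [-0.288  -0.2857 -0.2839]
0.06 22 [-0.2884 -0.2872 -0.2858]
0.07 107 [-0.2961 -0.293  -0.2886]
finger 205 [ 0.51047899 -0.29960319  0.03136175] [ 0.60941943 -0.2807225   0.0997623 ] [ 0.55639038 -0.29038864  0.06403911]
```

The basket hasn't moved, and in the wrist view the rim passes between the fingers at (252,325). A small test drag will show whether it holds.

Request:
apply_moves:
  rows:
    - [[0, 3, 0, 0, 0, 0, 0], [0, 7, 0, 0, 0, 0, 0], [0, 12, 0, 0, 0, 0, 0], [0, 16, 0, 0, 0, 0, 0], [0, 20, 0, 0, 0, 0, 0], [0, 20, 0, 0, 0, 0, 0]]
  newtons: 30

```text
time: 5.2
ee_pos: [0.5609, -0.2631, 0.0502]
tcp_rot: [138.0, 89.9, 136.2]
wrist_force: [-0.6, -0.5, 0.2]
opening: -0.0001
```

```bash
cat >> h.py <<'E'
def basket(p):
    W=cloud(p); rgb=p['pixels'].astype(int)
    red=(rgb[...,0]>1.8*rgb[...,1])&(rgb[...,0]>80)
    b=red&(W[...,2]>.068)&(W[...,2]<.09)&(W[...,1]<.25)&(W[...,1]>-.4)&(W[...,0]>.3)&(W[...,0]<.8)
    print(b.sum(),rect(W[b][:,:2]),W[b].min(0).round(3),W[b].max(0).round(3))
E
python3 - <<'E'
from h import *
o=get_obs();print(o['ee_pos'],o['wrist_force'],o['opening'])
p=cams.camera('scene'); basket(p)
p=cams.camera('wrist'); basket(p); save(p,'wrist3')
E
```

```text
[ 0.56087114 -0.26305271  0.0501558 ] [-0.59472676 -0.51962641  0.24584207] -0.00010761075278825007
701 ((562.3923950195312, -209.3115234375), (179.17898559570312, 259.9443664550781), 88.10322570800781) [ 0.43  -0.302  0.068] [ 0.691 -0.117  0.082]
17530 ((543.05712890625, -205.52706909179688), (182.00192260742188, 212.4978790283203), 88.01316833496094) [ 0.435 -0.298  0.068] [ 0.652 -0.114  0.081]
```

View pics/wrist3.png

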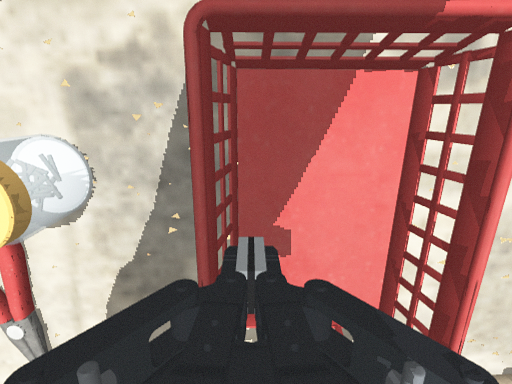

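The fingers are inside the basket and it did not move, so the first pinch missed the wall. I'll rise, open fully and re-centre on the rim.

Request:
apply_moves:
  rows:
    - [[-25, 5, 0, 0, 0, 0, 0], [-55, 0, 0, 0, 0, 0, 0.5], [-75, -10, 0, 0, 0, 0, 1], [-75, -20, 0, 0, 0, 0, 1], [-75, -26, 0, 0, 0, 0, 1], [-75, -26, 0, 0, 0, 0, 1], [-75, -26, 0, 0, 0, 0, 1], [-75, -26, 0, 0, 0, 0, 1], [-60, -26, 0, 0, 0, 0, 1], [-45, -26, 0, 0, 0, 0, 1], [-30, -26, 0, 0, 0, 0, 1], [-15, -26, 0, 0, 0, 0, 1], [0, -26, 0, 0, 0, 0, 1], [0, -26, 0, 0, 0, 0, 1]]
  newtons: 30

```text
time: 6.7
ee_pos: [0.5587, -0.2888, 0.0471]
tcp_rot: [152.8, 89.7, 151.0]
wrist_force: [0.4, 0.4, -0.2]
opening: 0.0852
```

Run:
```python
from h import *
o=get_obs();print(o['ee_pos'],o['wrist_force'],o['opening'])
p=cams.camera('wrist'); basket(p); save(p,'wrist4')
```

```text
[ 0.55870003 -0.28881672  0.04707172] [ 0.41079795  0.3906709  -0.19396036] 0.08519112166227376
12489 ((537.4960327148438, -208.00303649902344), (181.5282440185547, 205.14344787597656), 89.44795989990234) [ 0.434 -0.3    0.068] [ 0.641 -0.118  0.081]
```

View pics/wrist4.png

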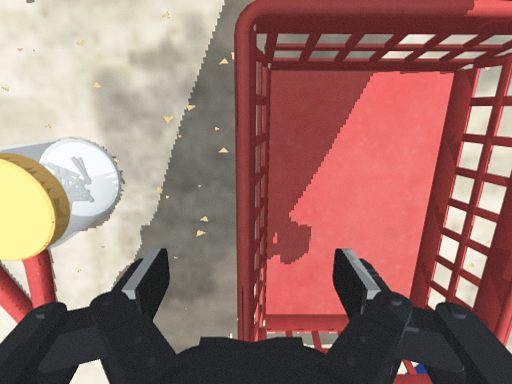

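Now the fingers (150 and 360) clearly straddle the wall (column ~250). Lower slightly and close.

Request:
apply_moves:
  rows:
    - [[4, 0, 0, 0, 0, 0, 1], [7, 0, 0, 0, 0, 0, 0.6], [7, 0, 0, 0, 0, 0, 0.3], [7, 0, 0, 0, 0, 0, 0], [7, 0, 0, 0, 0, 0, 0], [7, 0, 0, 0, 0, 0, 0], [7, 0, 0, 0, 0, 0, 0], [7, 0, 0, 0, 0, 0, 0], [7, 0, 0, 0, 0, 0, 0], [7, 0, 0, 0, 0, 0, 0]]
  newtons: 30

```text
time: 7.75
ee_pos: [0.5592, -0.2891, 0.0417]
tcp_rot: [151.4, 89.8, 149.6]
wrist_force: [0.2, 0.4, 0.1]
opening: 0.0
```

Run:
```python
from h import *
o=get_obs();print(o['ee_pos'],o['wrist_force'],o['opening'])
p=cams.camera('wrist'); basket(p); save(p,'wrist5')
```

```text
[ 0.55924706 -0.28911779  0.04170625] [0.24470988 0.42321269 0.05895643] 1.562125368146937e-05
10507 ((552.2169799804688, -206.3411865234375), (181.1942901611328, 226.56005859375), 88.09429168701172) [ 0.436 -0.297  0.068] [ 0.668 -0.119  0.09 ]
```

View pics/wrist5.png

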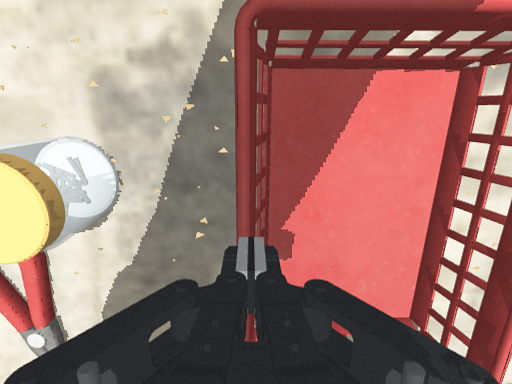

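Run:
```python
from h import *
a=cv2.imread('pics/wrist5.png')[215:345,190:320]
p=cams.camera('scene'); save(p,'scene5'); basket(p)
b=cv2.cvtColor(p['pixels'],cv2.COLOR_RGB2BGR)[175:255,280:360]
cv2.imwrite('pics/z5.png',np.hstack([cv2.resize(a,(390,390),interpolation=cv2.INTER_NEAREST),cv2.resize(b,(390,390),interpolation=cv2.INTER_NEAREST)]))
```

```text
723 ((562.6273193359375, -209.58932495117188), (180.45521545410156, 258.3439636230469), 88.35612487792969) [ 0.433 -0.303  0.068] [ 0.691 -0.118  0.083]
```

View pics/z5.png

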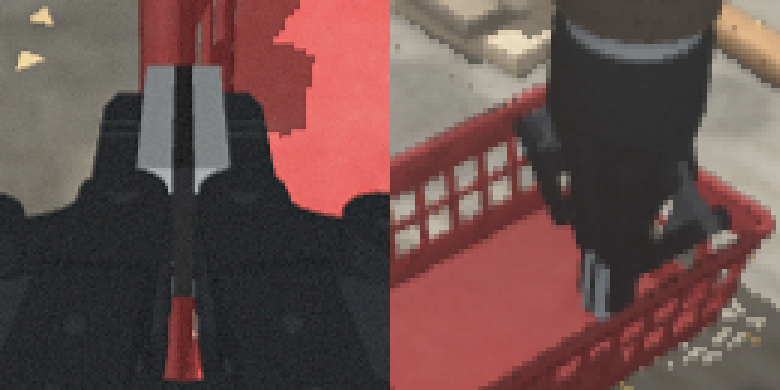

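The scene crop shows the closed blades at (600,290) buried in the wall line, so the fast close went straight through the thin wall. I'll reopen and close slowly at a low grip.

Request:
apply_moves:
  rows:
    - [[0, 0, 0, 0, 0, 0, 0.6], [0, 0, 0, 0, 0, 0, 0.6], [0, 0, 0, 0, 0, 0, 0.6], [0, 0, 0, 0, 0, 0, 0.6], [0, 0, 0, 0, 0, 0, 0.5], [0, 0, 0, 0, 0, 0, 0.4], [0, 0, 0, 0, 0, 0, 0.35], [0, 0, 0, 0, 0, 0, 0.3], [0, 0, 0, 0, 0, 0, 0.27], [0, 0, 0, 0, 0, 0, 0.24], [0, 0, 0, 0, 0, 0, 0.21], [0, 0, 0, 0, 0, 0, 0.18]]
  newtons: 20

```text
time: 9.05
ee_pos: [0.5592, -0.2891, 0.0417]
tcp_rot: [152.0, 89.8, 150.1]
wrist_force: [1.3, 1.2, -1.0]
opening: 0.0154
```

Run:
```python
from h import *
o=get_obs();print(o['ee_pos'],o['wrist_force'],o['opening'])
a=cams.camera('wrist');A=cv2.cvtColor(a['pixels'],cv2.COLOR_RGB2BGR)[215:345,190:320]
p=cams.camera('scene'); basket(p)
b=cv2.cvtColor(p['pixels'],cv2.COLOR_RGB2BGR)[175:255,280:360]
cv2.imwrite('pics/z6.png',np.hstack([cv2.resize(A,(390,390),interpolation=cv2.INTER_NEAREST),cv2.resize(b,(390,390),interpolation=cv2.INTER_NEAREST)]))
```

```text
[ 0.55923562 -0.28913421  0.04168025] [ 1.25431525  1.16614283 -0.9553432 ] 0.015411470034475742
671 ((563.2021484375, -208.248779296875), (180.4449920654297, 260.4041748046875), 87.74015808105469) [ 0.431 -0.302  0.068] [ 0.692 -0.117  0.082]
```

View pics/z6.png

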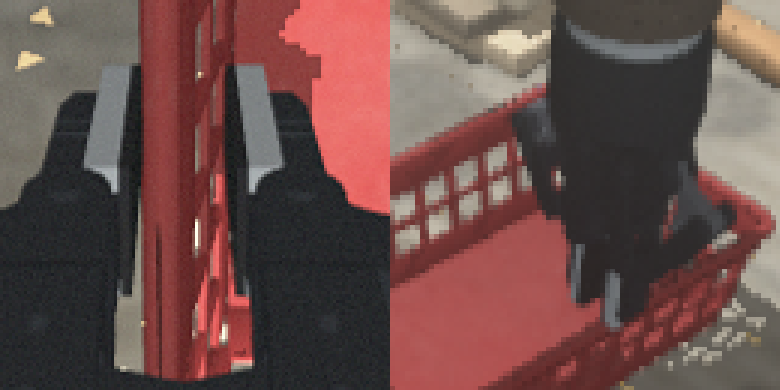

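The pads now straddle the wall closely at a 15 mm opening. Continue closing slowly.

Request:
apply_moves:
  rows:
    - [[0, 0, 0, 0, 0, 0, 0.16], [0, 0, 0, 0, 0, 0, 0.14], [0, 0, 0, 0, 0, 0, 0.12], [0, 0, 0, 0, 0, 0, 0.1], [0, 0, 0, 0, 0, 0, 0.08], [0, 0, 0, 0, 0, 0, 0.06]]
  newtons: 20

```text
time: 9.75
ee_pos: [0.5592, -0.2891, 0.0417]
tcp_rot: [152.1, 89.8, 150.2]
wrist_force: [0.1, -1.1, -0.1]
opening: 0.0052
```

Request:
apply_moves:
  rows:
    - [[0, 0, 0, 0, 0, 0, 0.05], [0, 0, 0, 0, 0, 0, 0.04], [0, 0, 0, 0, 0, 0, 0.03]]
  newtons: 20

```text
time: 10.05
ee_pos: [0.5592, -0.2891, 0.0417]
tcp_rot: [151.9, 89.8, 150.0]
wrist_force: [-0.4, -0.0, 0.0]
opening: 0.0023
```

Still no contact at 2.3 mm, so the pads may be in a real slot. Shift along the wall and try there.

Request:
apply_moves:
  rows:
    - [[0, 0, 0, 0, 0, 0, 0.4], [0, 0, 0, 0, 0, 0, 0.4], [0, 0, 0, 0, 0, 0, 0.4], [0, 0, 0, 0, 0, 0, 0.4], [0, 0, -5, 0, 0, 0, 0.4], [0, 0, -10, 0, 0, 0, 0.4], [0, 0, -14, 0, 0, 0, 0.4], [0, 0, -14, 0, 0, 0, 0.2], [0, 0, -14, 0, 0, 0, 0.15], [0, 0, -14, 0, 0, 0, 0.1], [0, 0, -14, 0, 0, 0, 0.05], [0, 0, -14, 0, 0, 0, 0.05], [0, 0, -14, 0, 0, 0, 0.05], [0, 0, -14, 0, 0, 0, 0.05]]
  newtons: 20

```text
time: 11.45
ee_pos: [0.5453, -0.2887, 0.0417]
tcp_rot: [151.8, 89.8, 150.0]
wrist_force: [-0.1, -0.6, -0.6]
opening: 0.0039
```

Run:
```python
from h import *
o=get_obs();print(o['ee_pos'],o['wrist_force'],o['opening'])
a=cams.camera('wrist');A=cv2.cvtColor(a['pixels'],cv2.COLOR_RGB2BGR)[215:345,190:320];basket(a)
p=cams.camera('scene'); basket(p)
b=cv2.cvtColor(p['pixels'],cv2.COLOR_RGB2BGR)[175:255,280:360]
cv2.imwrite('pics/z7.png',np.hstack([cv2.resize(A,(390,390),interpolation=cv2.INTER_NEAREST),cv2.resize(b,(390,390),interpolation=cv2.INTER_NEAREST)]))
```

```text
[ 0.54530119 -0.28866131  0.04167852] [-0.12865024 -0.63570711 -0.60925841] 0.003914208518716577
11516 ((542.527099609375, -205.95428466796875), (180.945556640625, 214.51629638671875), 88.38761901855469) [ 0.433 -0.298  0.068] [ 0.652 -0.118  0.089]
716 ((563.3622436523438, -209.30076599121094), (179.71810913085938, 259.7928466796875), 88.22699737548828) [ 0.432 -0.302  0.068] [ 0.691 -0.117  0.083]
```

View pics/z7.png

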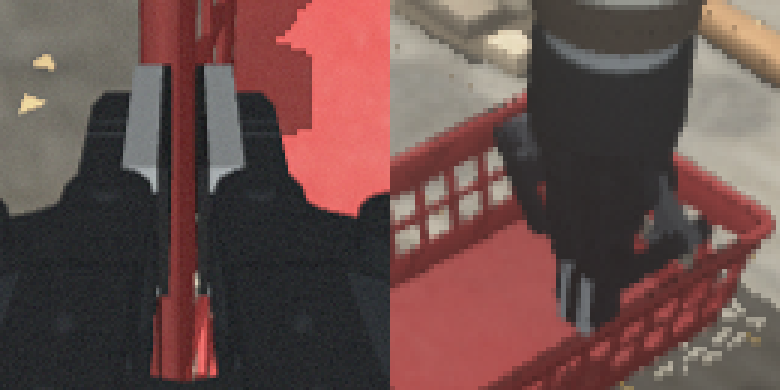

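Test drag from here, with the grip closing.

Request:
apply_moves:
  rows:
    - [[0, 0, 0, 0, 0, 0, 0.0], [0, 0, 0, 0, 0, 0, 0.0], [0, -4, 0, 0, 0, 0, 0], [0, -8, 0, 0, 0, 0, 0], [0, -12, 0, 0, 0, 0, 0], [0, -12, 0, 0, 0, 0, 0]]
  newtons: 20

```text
time: 12.15
ee_pos: [0.5448, -0.3013, 0.0416]
tcp_rot: [153.0, 89.8, 151.1]
wrist_force: [-0.3, 0.3, -0.7]
opening: 0.0002
```

Run:
```python
from h import *
o=get_obs();print(o['ee_pos'],o['wrist_force'],o['opening'])
a=cams.camera('wrist');save(a,'wrist8');basket(a)
p=cams.camera('scene'); basket(p)
```

```text
[ 0.54479384 -0.30130004  0.04160096] [-0.28397507  0.31273953 -0.65236242] 0.00021706491879185024
9029 ((550.9920043945312, -217.7558135986328), (258.00006103515625, 146.39195251464844), 13.539172172546387) [ 0.433 -0.296  0.068] [ 0.662 -0.125  0.089]
665 ((562.8656005859375, -209.42147827148438), (179.03355407714844, 259.5528259277344), 87.91222381591797) [ 0.431 -0.302  0.068] [ 0.691 -0.117  0.083]
```

View pics/wrist8.png

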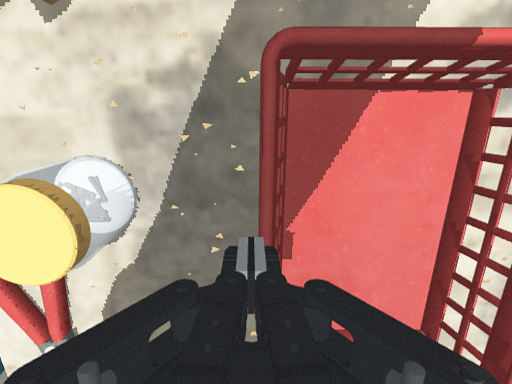

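Run:
```python
from h import *
p=np.load('scene0.npy',allow_pickle=True).item()
Rm=R.from_euler('xyz',p['attitude'],degrees=True).as_matrix()
def pr(X):
    c=Rm.T@(np.array(X)-p['eye']); return p['cx']+p['fx']*c[0]/-c[2], p['cy']-p['fy']*c[1]/-c[2]
for z in (.042,.06,.08,.1): print(z,np.round(pr([.559,-.289,z]),1))
q=cams.camera('scene'); W=cloud(q); o=get_obs(); e=o['ee_pos']; print(e)
m=(abs(W[...,0]-e[0])<.035)&(abs(W[...,1]-e[1])<.03)&(W[...,2]>.02)
rgb=q['pixels'].astype(int); m&=(rgb[...,0]<1.4*rgb[...,1]); 
P=W[m]; 
for lo in np.arange(.02,.16,.01):
    s=(P[:,2]>=lo)&(P[:,2]<lo+.01); 
    if s.sum(): print(round(lo,2),s.sum(),np.median(P[s],axis=0).round(3))
b=cv2.cvtColor(q['pixels'],cv2.COLOR_RGB2BGR)[165:265,270:370]
cv2.imwrite('pics/z8.png',cv2.resize(b,(600,600),interpolation=cv2.INTER_NEAREST)); print(np.round(pr(e),1))
```

```text
0.042 [322.1 249.5]
0.06 [322.6 244.3]
0.08 [323.2 238.3]
0.1 [323.8 232.2]
[ 0.54484354 -0.30072156  0.04162722]
0.07 1 [ 0.54  -0.292  0.078]
0.08 8 [ 0.534 -0.304  0.087]
0.09 32 [ 0.536 -0.307  0.095]
0.1 40 [ 0.537 -0.306  0.105]
0.11 32 [ 0.536 -0.305  0.115]
0.12 27 [ 0.533 -0.308  0.127]
0.13 87 [ 0.534 -0.309  0.135]
0.14 48 [ 0.535 -0.316  0.146]
0.15 48 [ 0.529 -0.302  0.153]
0.16 60 [ 0.53  -0.31   0.165]
[321.7 254.5]
```

View pics/z8.png

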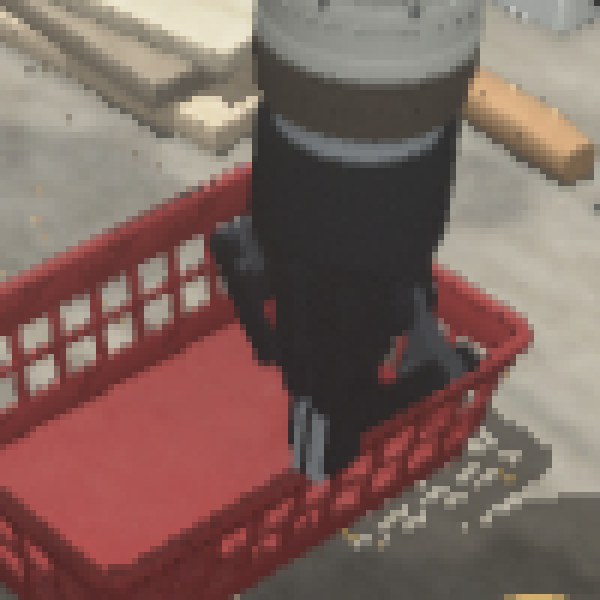

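Key finding: the tips show at pixel (323,245), but the reported TCP projects to (322,254). So the true fingertips look about 35–40 mm higher than reported, which is just above the rim. I'll quantify this.

Run:
```python
from h import *
for c in ['wrist','scene','top']:
    q=cams.camera(c); W=cloud(q); rgb=q['pixels'].astype(int); e=get_obs()['ee_pos']
    print(c,q['eye'].round(3),e.round(4))
    if c=='wrist':
        for (v,u) in [(240,244),(245,244),(260,244),(240,260),(260,260),(268,262),(300,230)]: print((u,v),W[v,u].round(4),rgb[v,u],q['range_z'][v,u])
        m=np.zeros(W.shape[:2],bool); m[225:300,225:280]=1; m&=(rgb.max(-1)-rgb.min(-1)<25)&(q['range_z']<.25); 
        print(np.percentile(W[m][:,2],[0,2,5,20,50]),m.sum())
    else:
        m=(abs(W[...,0]-e[0])<.05)&(abs(W[...,1]-e[1])<.05)&(rgb.max(-1)-rgb.min(-1)<30)&(W[...,2]>.05)
        print(m.sum(),np.percentile(W[m][:,2],[0,2,5,20]) if m.sum() else '')
o=get_obs(); print(o['q'])
```

```text
wrist [ 0.469 -0.298  0.225] [ 0.5448 -0.3006  0.0416]
(244, 240) [ 0.534  -0.3038  0.0904] [121 125 124] 0.14785732
(244, 245) [ 0.5336 -0.3036  0.0969] [121 121 123] 0.14153297
(244, 260) [ 0.5339 -0.3034  0.111 ] [121 125 126] 0.1281147
(260, 240) [ 0.5337 -0.2955  0.0914] [123 127 128] 0.14672446
(260, 260) [ 0.5348 -0.2961  0.1099] [121 124 126] 0.12940326
(262, 268) [ 0.5348 -0.2955  0.1167] [125 128 128] 0.12288935
(230, 300) [ 0.5328 -0.3077  0.1403] [35 38 38] 0.09989991
[nan nan nan nan nan] 3661
scene [-0.043 -0.769  0.739] [ 0.5449 -0.3006  0.0416]
6020 [0.0506038  0.12145408 0.14834474 0.24135573]
top [ 0.261 -0.03   1.527] [ 0.5449 -0.3006  0.0417]
1475 [0.06143775 0.1860969  0.53874644 0.55205178]
[-2.88850114e+01  1.47169444e+01  4.60707236e+00  8.00754529e+01
  6.69637820e-03 -2.70515612e+01]
```

Both cameras put the shut tips at z≈0.085 while the state reports 0.042. So the real tips sit about 43 mm above the reported TCP, and every pinch closed above the wall. Reopen, centre and go lower; this is safe under either reading.

Request:
apply_moves:
  rows:
    - [[-10, 0, 0, 0, 0, 0, 0.5], [-20, 4, 5, 0, 0, 0, 1], [-20, 8, 10, 0, 0, 0, 1], [-20, 12, 15, 0, 0, 0, 1], [-20, 12, 15, 0, 0, 0, 1], [-20, 12, 15, 0, 0, 0, 1], [-10, 12, 15, 0, 0, 0, 1], [0, 12, 15, 0, 0, 0, 1], [10, 12, 15, 0, 0, 0, 1], [20, 12, 15, 0, 0, 0, 1], [30, 12, 15, 0, 0, 0, 1], [35, 12, 15, 0, 0, 0, 1], [35, 12, 15, 0, 0, 0, 0.6], [35, 12, 15, 0, 0, 0, 0.4], [35, 12, 15, 0, 0, 0, 0.3], [35, 12, 15, 0, 0, 0, 0.2], [35, 12, 15, 0, 0, 0, 0.15], [35, 12, 15, 0, 0, 0, 0.1], [35, 12, 15, 0, 0, 0, 0.05], [35, 12, 15, 0, 0, 0, 0]]
  newtons: 25

```text
time: 14.45
ee_pos: [0.5603, -0.289, 0.007]
tcp_rot: [149.9, 89.8, 148.1]
wrist_force: [-0.1, 0.4, 2.5]
opening: 0.0054
```

Run:
```python
from h import *
o=get_obs();print(o['ee_pos'],o['wrist_force'],o['opening'])
a=cams.camera('wrist');save(a,'wrist9');basket(a)
p=cams.camera('scene'); basket(p)
```

```text
[ 0.56033187 -0.28904372  0.00695911] [-0.14883757  0.41160585  2.51075368] 0.005417245933098751
6012 ((522.9110107421875, -287.9391174316406), (153.5672607421875, 36.72784423828125), 7.787385940551758) [ 0.446 -0.303  0.068] [ 0.601 -0.265  0.09 ]
668 ((561.9545288085938, -214.69590759277344), (179.86085510253906, 259.6237487792969), 88.37529754638672) [ 0.431 -0.308  0.068] [ 0.69  -0.123  0.082]
```

View pics/wrist9.png

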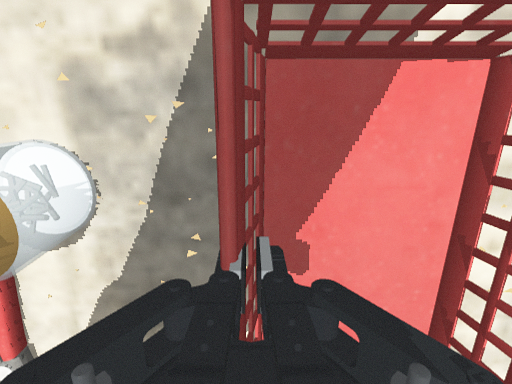

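Gripped now: opening is 5.4 mm, with the wall between the blades at (250,290). Compute the drag.

Run:
```python
from h import *
goto([.549,.0065,.007],99.7)
```

```text
shift [  0.4 295.  -20.8] turn [-0.201 -0.002 -0.002] deg 11.5
shift [  0.4 295.  -20.8] turn [ 2.94e+00 -2.00e-03  3.00e-03] deg 168.5
```

Request:
apply_moves:
  rows:
    - [[0, 5, 0, 0, 0, 0, 0], [0, 15, -1, -0.01, 0, 0, 0], [0, 30, -2, -0.02, 0, 0, 0], [0, 46, -3, -0.03, 0, 0, 0], [0, 62, -4, -0.04, 0, 0, 0], [0, 78, -5, -0.05, 0, 0, 0], [0, 95, -7, -0.06, 0, 0, 0], [0, 112, -8, -0.075, 0, 0, 0], [0, 129, -9, -0.09, 0, 0, 0], [0, 146, -10, -0.1, 0, 0, 0], [0, 163, -12, -0.11, 0, 0, 0], [0, 180, -13, -0.125, 0, 0, 0], [0, 197, -14, -0.14, 0, 0, 0], [0, 213, -15, -0.15, 0, 0, 0], [0, 228, -16, -0.16, 0, 0, 0], [0, 240, -17, -0.17, 0, 0, 0], [0, 250, -18, -0.18, 0, 0, 0], [0, 255, -18, -0.19, 0, 0, 0], [0, 255, -18, -0.2, 0, 0, 0]]
  newtons: 30

```text
time: 16.45
ee_pos: [0.5506, -0.0331, 0.0074]
tcp_rot: [137.3, 89.8, 147.1]
wrist_force: [-0.5, -0.1, -1.8]
opening: 0.0056
```

Run:
```python
from h import *
o=get_obs();print(o['ee_pos'],o['wrist_force'],o['opening'])
p=cams.camera('scene'); basket(p); save(p,'scene10')
goto([.549,.0065,.007],99.7)
```

```text
[ 0.55056086 -0.03308462  0.00739565] [-0.51603558 -0.12560222 -1.77055755] 0.005608491584962858
521 ((537.6636352539062, 42.13023376464844), (261.8973083496094, 185.2168731689453), 9.49345874786377) [ 0.4   -0.068  0.068] [0.678 0.145 0.082]
shift [ 0.4 39.7  5.2] turn [ 0.    -0.002 -0.002] deg 0.2
shift [ 0.4 39.7  5.2] turn [-3.141e+00  3.000e-03 -3.000e-03] deg 180.0
```

View pics/scene10.png

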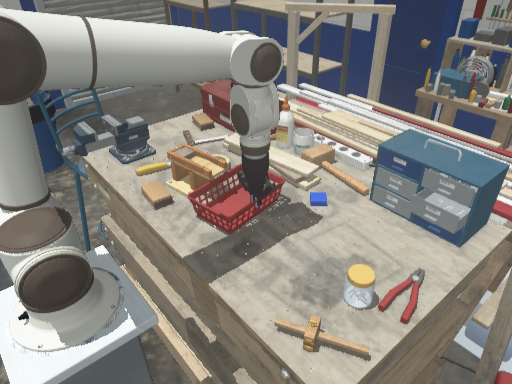

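The basket is aligned (9.5°) and about 38 mm short of the target. Finish slowly under the lip.

Request:
apply_moves:
  rows:
    - [[0, 4, 0, 0, 0, 0, 0], [0, 8, 1, 0, 0, 0, 0], [0, 13, 1, 0, 0, 0, 0], [0, 18, 2, 0, 0, 0, 0], [0, 23, 2, 0, 0, 0, 0], [0, 28, 2, 0, 0, 0, 0], [0, 33, 3, 0, 0, 0, 0], [0, 37, 3, 0, 0, 0, 0], [0, 39, 3, 0, 0, 0, 0], [0, 39, 3, 0, 0, 0, 0]]

```text
time: 17.5
ee_pos: [0.5469, 0.0057, 0.0074]
tcp_rot: [140.8, 89.8, 150.5]
wrist_force: [-0.7, -0.7, -2.1]
opening: 0.0056
```

Run:
```python
from h import *
o=get_obs();print(o['ee_pos'],o['wrist_force'],o['opening'])
p=cams.camera('scene'); basket(p)
cv2.imwrite('pics/z11.png',cv2.resize(cv2.cvtColor(p['pixels'],cv2.COLOR_RGB2BGR)[130:240,150:300],None,fx=5,fy=5,interpolation=cv2.INTER_CUBIC))
```

```text
[0.54685794 0.00569332 0.00742934] [-0.73680835 -0.67613055 -2.13371229] 0.005562180084435579
417 ((533.7488403320312, 79.46955871582031), (260.7794189453125, 182.35928344726562), 9.835021018981934) [ 0.394 -0.027  0.068] [0.675 0.184 0.083]
```

View pics/z11.png

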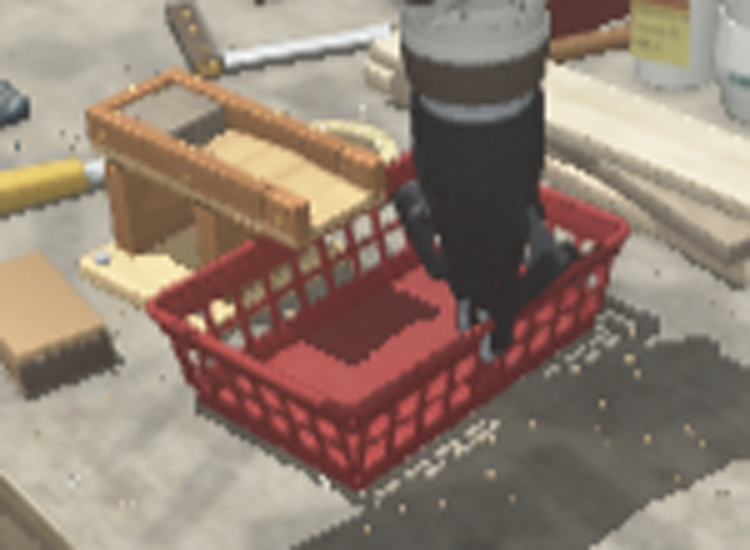

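The channel's open end now overhangs the basket, with the rim under it at (330,220), and the basket is square to the trough. Release and rise straight up.

Request:
apply_moves:
  rows:
    - [[0, 0, 0, 0, 0, 0, 0.2], [0, 0, 0, 0, 0, 0, 0.4], [0, 0, 0, 0, 0, 0, 0.5], [0, 0, 0, 0, 0, 0, 0.5], [-15, 0, 0, 0, 0, 0, 0.5], [-40, 0, 0, 0, 0, 0, 0.5], [-75, 0, 0, 0, 0, 0, 0.5], [-115, 0, 0, 0, 0, 0, 0.3], [-145, 0, 0, 0, 0, 0, 0], [-150, 30, 0, 0, 0, 0, 0], [-150, 65, 0, 0, 0, 0, 0], [-150, 100, 0, 0, 0, 0, 0], [-150, 135, 0, 0, 0, 0, 0], [-150, 160, 0, 0, 0, 0, 0], [-150, 165, 0, 0, 0, 0, 0]]
  newtons: 30

```text
time: 19.05
ee_pos: [0.5189, 0.1702, 0.1589]
tcp_rot: [116.0, 89.9, 125.9]
wrist_force: [0.3, -0.3, 0.6]
opening: -0.0
```

Run:
```python
from h import *
o=get_obs();print(o['ee_pos'],o['wrist_force'],o['opening'])
p=cams.camera('scene'); basket(p); save(p,'s12')
w=cams.camera('wrist'); save(w,'w12'); np.save('w12.npy',w,allow_pickle=True)
d=cams.find_in('offcut',w); print([(np.round(k['at'],4),k['confidence']) for k in d])
W=cloud(w); rgb=w['pixels'].astype(int)
yaw=np.radians(9.7); ex=np.array([np.cos(yaw),np.sin(yaw)]); ey=np.array([-np.sin(yaw),np.cos(yaw)])
L=(W[...,:2]-[.511,.218]); a=L@ex; b=L@ey
t=(abs(a)<.05)&(abs(b)<.13)&(W[...,2]>.085)&(W[...,2]<.14); print('chan',t.sum(),rect(W[t][:,:2]))
for lo in np.arange(-.11,.11,.01):
    m=(abs(a)<.015)&(b>=lo)&(b<lo+.01)&(W[...,2]>.05)&(W[...,2]<.15)
    if m.sum()>3: print(round(lo,3),m.sum(),np.median(W[m][:,2]).round(4),np.median(rgb[m],axis=0))
```

```text
[0.5188651  0.17015074 0.1588866 ] [ 0.29031054 -0.30327504  0.56800236] -7.390234789148539e-06
499 ((534.402099609375, 78.29974365234375), (259.87713623046875, 180.91546630859375), 8.875350952148438) [ 0.395 -0.028  0.068] [0.673 0.184 0.083]
[(array([0.5007, 0.2765, 0.1174]), 0.92), (array([ 0.7501, -0.0913,  0.02  ]), 0.88), (array([0.4557, 0.4181, 0.0191]), 0.63)]
chan 22408 ((510.3579406738281, 220.3963623046875), (79.74254608154297, 200.69143676757812), 9.705180168151855)
-0.1 270 0.1004 [251. 235. 176.]
-0.09 358 0.1004 [252.5 239.  181.5]
-0.08 355 0.1004 [252. 236. 178.]
-0.07 366 0.1011 [252. 237. 179.]
-0.06 355 0.102 [251. 235. 177.]
-0.05 351 0.1029 [250. 231. 171.]
-0.04 375 0.1039 [250. 232. 172.]
-0.03 362 0.1044 [252. 236. 179.]
-0.02 374 0.1045 [252. 236. 178.]
-0.01 359 0.1043 [252. 237. 180.]
-0.0 357 0.1033 [253. 239. 182.]
0.01 348 0.1025 [252. 237. 180.]
0.02 346 0.1016 [246. 224. 163.]
0.03 632 0.1074 [158. 134.  97.]
0.04 405 0.1195 [211. 195. 170.]
0.05 414 0.1196 [212. 197. 172.]
0.06 414 0.1195 [216. 200. 176.]
0.07 399 0.1195 [212. 196. 173.]
0.08 469 0.1194 [203. 174. 151.]
0.09 414 0.1216 [231. 171. 113.]
0.1 70 0.1213 [234. 175. 116.]
```

View pics/w12.png

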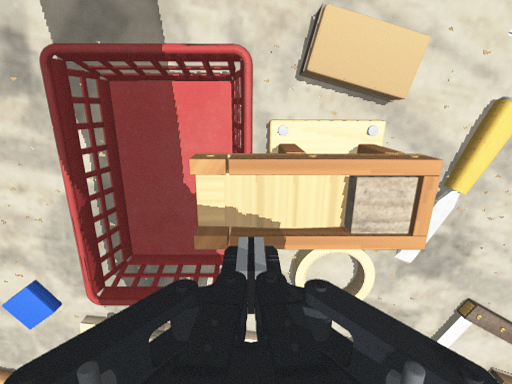

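View pics/s12.png

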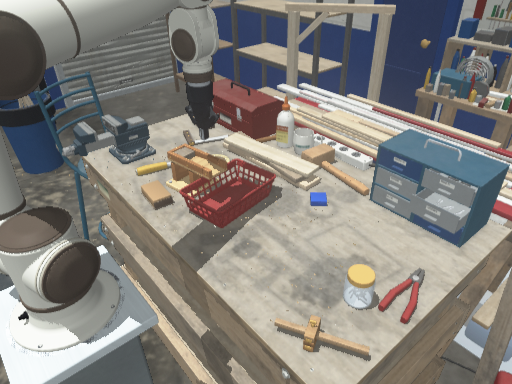

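The wrist view shows the basket under the open end at (215,200), the offcut at (388,205) against the closed end, and the bystanders unmoved. The floor profile reads well: 100.4 mm at the lip, a 104.5 mm hump at y≈-20, and the offcut top at 119.5 mm. Compute the hover over the offcut's rear half.

Run:
```python
from h import *
goto([.4994,.2850,.092],99.7)
w=np.load('w12.npy',allow_pickle=True).item(); W=cloud(w)
for v in (236,238,240,244,250): print(v,W[v,244].round(4),W[v,260].round(4))
```

```text
shift [ 66.5 118.9   0.3] turn [ 0.001 -0.002 -0.001] deg 0.1
shift [ 66.5 118.9   0.3] turn [-3.14e+00  2.00e-03 -2.00e-03] deg 179.9
236 [0.5092 0.1642 0.2022] [0.5076 0.1727 0.2024]
238 [0.5091 0.1642 0.205 ] [0.5071 0.1725 0.206 ]
240 [0.5089 0.1643 0.2076] [0.5079 0.1726 0.2068]
244 [0.5093 0.1644 0.2113] [0.5076 0.1723 0.2121]
250 [0.5084 0.1644 0.2194] [0.5077 0.1722 0.2183]
```

Request:
apply_moves:
  rows:
    - [[5, 25, 0, 0, 0, 0, 0], [10, 60, 0, 0, 0, 0, 0], [15, 95, 0, 0, 0, 0, 0], [30, 115, 0, 0, 0, 0, 0], [50, 119, 0, 0, 0, 0, 0], [64, 119, 0, 0, 0, 0, 0], [72, 119, 0, 0, 0, 0, 0], [75, 119, 0, 0, 0, 0, 0], [76, 119, 0, 0, 0, 0, 0], [76, 119, 0, 0, 0, 0, 0]]

```text
time: 20.2
ee_pos: [0.4996, 0.2847, 0.0833]
tcp_rot: [107.9, 89.9, 117.7]
wrist_force: [-0.2, -0.6, 0.1]
opening: -0.0001
```

Request:
apply_moves:
  rows:
    - [[0.5, 0, 0, 0, 0, 0, 0], [1, 0, 0, 0, 0, 0, 0], [1.5, 0, 0, 0, 0, 0, 0], [2, 0, 0, 0, 0, 0, 0]]

```text
time: 20.6
ee_pos: [0.4996, 0.2847, 0.0814]
tcp_rot: [101.3, 89.9, 111.0]
wrist_force: [-0.2, -0.5, 0.9]
opening: 0.0001
```

Request:
apply_moves:
  rows:
    - [[0.5, 0, 0, 0, 0, 0, 0], [1, 0, 0, 0, 0, 0, 0], [1.5, 0, 0, 0, 0, 0, 0], [2, 0, 0, 0, 0, 0, 0]]

```text
time: 21.0
ee_pos: [0.4996, 0.2848, 0.0793]
tcp_rot: [103.4, 89.9, 113.1]
wrist_force: [0.9, 0.8, 0.7]
opening: 0.0003
```

Request:
apply_moves:
  rows:
    - [[0.5, 0, 0, 0, 0, 0, 0], [1, 0, 0, 0, 0, 0, 0]]

```text
time: 21.2
ee_pos: [0.4997, 0.2848, 0.0789]
tcp_rot: [84.4, 89.9, 94.1]
wrist_force: [-2.1, -0.8, 7.0]
opening: -0.0001
```

Request:
apply_moves:
  rows:
    - [[0.5, 0, 0, 0, 0, 0, 0], [1, 0, 0, 0, 0, 0, 0]]

```text
time: 21.4
ee_pos: [0.4999, 0.285, 0.0788]
tcp_rot: [60.4, 89.8, 70.2]
wrist_force: [-2.1, -1.5, 9.9]
opening: -0.0002
```

Contact at a reported z of 0.079, pressing about 10 N, with about 0.9 mm of command lead holding that force. Start the drag along -y in small, corrected steps.

Request:
apply_moves:
  rows:
    - [[0.8, -3, 0, 0, 0, 0, 0], [0.7, -6, 0, 0, 0, 0, 0]]

```text
time: 21.6
ee_pos: [0.5015, 0.2798, 0.0791]
tcp_rot: [50.9, 89.7, 60.7]
wrist_force: [-0.1, 3.1, 6.9]
opening: 0.0
```

Request:
apply_moves:
  rows:
    - [[0.8, -4, 0, 0, 0, 0, 0], [0.6, -8, 0, 0, 0, 0, 0]]

```text
time: 21.8
ee_pos: [0.5033, 0.2726, 0.0795]
tcp_rot: [47.7, 89.6, 57.4]
wrist_force: [-1.0, 1.7, 6.4]
opening: -0.0
```

```bash
cat >> h.py <<'E'
def off(w):
    W=cloud(w); rgb=w['pixels'].astype(int)
    yaw=np.radians(9.7); ex=np.array([np.cos(yaw),np.sin(yaw)]); ey=np.array([-np.sin(yaw),np.cos(yaw)])
    L=(W[...,:2]-[.5107,.219]); a=L@ex; b=L@ey; z=W[...,2]
    m=(abs(a)<.022)&(abs(b)<.13)&(z>.114)&(z<.128)&(rgb[...,0]-rgb[...,2]<62)&(rgb.min(-1)>60)
    o=get_obs(); q=o['ee_pos'][:2]-[.5107,.219]
    print('tcp a,b',(q@ex).round(4),(q@ey).round(4),'tip z',o['ee_pos'][2],'F',o['wrist_force'].round(1))
    if m.sum()>5: print('off b',np.percentile(b[m],[1,50,99]).round(4),'z',np.median(z[m]).round(4),m.sum())
    # rest floor brightness
    for s in (-.015,.015):
        k=(abs(a-s)<.008)&(abs(b)<.11)&(z>.085)&(z<.13); st=''
        for lo in np.arange(-.1,.1,.01):
            mm=k&(b>=lo)&(b<lo+.01); st+=f'{np.median(z[mm])*1000:.0f} ' if mm.sum()>3 else '- '
        print(s,st)
    r=tcpR(o); 
    print('level',(r.inv()*down(99.7)).as_rotvec().round(3))
E
python3 - <<'E'
from h import *
w=cams.camera('wrist'); save(w,'w13'); off(w)
E
```

```text
tcp a,b 0.0017 0.0536 tip z 0.07948578489919289 F [-0.6  1.3  4.7]
off b [0.0235 0.0409 0.1006] z 0.1198 3977
-0.015 100 100 100 101 102 103 104 104 104 104 103 102 120 120 120 120 119 116 104 121 
0.015 100 100 100 101 102 103 104 104 104 104 103 102 120 120 - - - 100 101 121 
level [ 0.001  0.005 -0.005]
```

View pics/w13.png

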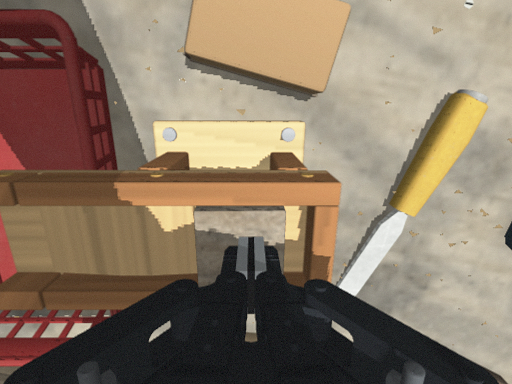

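The offcut follows the tip, with an open gap behind it at (297,240) and its centre about 7 mm ahead of the tip. Continue, allowing for the rising floor.

Request:
apply_moves:
  rows:
    - [[0.8, -5, 0, 0, 0.004, -0.004, 0], [0.4, -10, 0, 0, 0.004, -0.004, 0]]

```text
time: 22.05
ee_pos: [0.5053, 0.263, 0.0799]
tcp_rot: [52.3, 89.8, 62.1]
wrist_force: [-1.6, 1.9, 5.4]
opening: -0.0001
```

Request:
apply_moves:
  rows:
    - [[1.1, -5, 0, 0, 0, 0, 0], [0.7, -10, 0, 0, 0, 0, 0]]

```text
time: 22.25
ee_pos: [0.507, 0.254, 0.0802]
tcp_rot: [55.8, 89.7, 65.6]
wrist_force: [-1.6, 2.5, 6.3]
opening: -0.0
```

Request:
apply_moves:
  rows:
    - [[1.2, -5, 0, 0, 0, 0, 0], [0.8, -10, 0, 0, 0, 0, 0]]

```text
time: 22.45
ee_pos: [0.5088, 0.2451, 0.0806]
tcp_rot: [56.9, 89.5, 66.8]
wrist_force: [-2.6, 2.9, 8.0]
opening: 0.0002
```

Request:
apply_moves:
  rows:
    - [[1.1, -5, 0, 0, 0.004, -0.004, 0], [0.7, -10, 0, 0, 0.004, -0.004, 0]]

```text
time: 22.65
ee_pos: [0.5106, 0.2362, 0.081]
tcp_rot: [71.5, 89.7, 81.4]
wrist_force: [-3.0, 4.3, 8.6]
opening: 0.0
```

Run:
```python
from h import *
w=cams.camera('wrist'); save(w,'w14'); off(w)
goto([.5107+.0*.9857,.219,.08],99.7)
```

```text
tcp a,b 0.0028 0.0164 tip z 0.08106818134027263 F [-3.5  3.2  7.6]
off b [-0.0125  0.0057  0.1004] z 0.1218 4129
-0.015 100 100 100 101 102 103 103 104 121 123 122 121 120 119 100 100 100 100 108 121 
0.015 100 100 100 101 102 103 104 104 122 123 122 - - 119 100 100 100 100 105 121 
level [ 0.004  0.002 -0.005]
shift [  1.  -16.3  -2.9] turn [ 0.004  0.002 -0.005] deg 0.4
shift [  1.  -16.3  -2.9] turn [-3.138e+00  8.000e-03  3.000e-03] deg 179.8
```

View pics/w14.png

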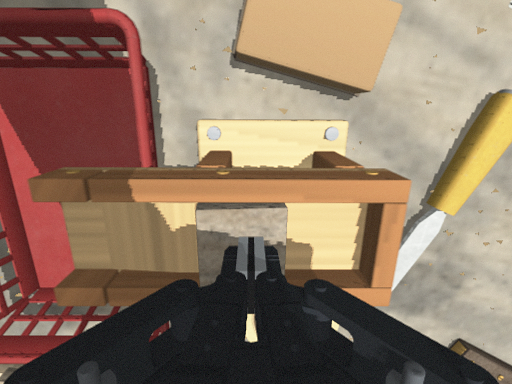

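The offcut is still moving with the tip (6 mm lead), now mid-trough with its leading edge at y≈-14. The tip drifted 3 mm sideways, so I'll ease it back while dragging.

Request:
apply_moves:
  rows:
    - [[1, -5, -0.7, 0.002, 0.002, -0.005, 0], [0.8, -10, -1.4, 0.004, 0.002, -0.005, 0]]

```text
time: 22.9
ee_pos: [0.5119, 0.2266, 0.0817]
tcp_rot: [36.9, 89.8, 46.6]
wrist_force: [0.7, 3.8, 9.6]
opening: 0.0002
```

Request:
apply_moves:
  rows:
    - [[1, -5, -0.5, 0, 0, 0, 0], [0.9, -10, -1, 0, 0, 0, 0]]

```text
time: 23.1
ee_pos: [0.5136, 0.2176, 0.0826]
tcp_rot: [33.8, 89.6, 43.6]
wrist_force: [-0.8, 4.1, 10.7]
opening: 0.0003
```

Request:
apply_moves:
  rows:
    - [[0.8, -5, -0.4, 0, 0.003, -0.003, 0], [0.4, -10, -0.8, 0, 0.003, -0.003, 0]]

```text
time: 23.3
ee_pos: [0.515, 0.208, 0.083]
tcp_rot: [22.9, 89.7, 32.6]
wrist_force: [-0.8, 1.2, 5.1]
opening: 0.0001
```

Request:
apply_moves:
  rows:
    - [[0.8, -5, -0.4, 0, 0, 0, 0], [0.6, -10, -0.8, 0, 0, 0, 0]]

```text
time: 23.5
ee_pos: [0.5164, 0.1982, 0.083]
tcp_rot: [24.5, 89.6, 34.3]
wrist_force: [1.2, 1.1, 4.2]
opening: 0.0001
```

Request:
apply_moves:
  rows:
    - [[1.2, -3, 0, 0, 0.002, -0.005, 0], [1.4, -8, -0.3, 0, 0.002, -0.005, 0]]

```text
time: 23.7
ee_pos: [0.5182, 0.1909, 0.0828]
tcp_rot: [-5.2, 89.6, 4.6]
wrist_force: [1.0, 3.5, 11.1]
opening: 0.0001
```

Run:
```python
from h import *
w=cams.camera('wrist'); save(w,'w15'); off(w)
```

```text
tcp a,b 0.0026 -0.0297 tip z 0.08289669287944652 F [-0.   1.1  9. ]
off b [-0.0579 -0.0386  0.1001] z 0.1225 3958
-0.015 100 100 100 101 122 122 123 123 124 104 103 102 101 100 100 100 100 100 110 121 
0.015 100 100 100 101 122 122 - - 124 104 103 102 101 100 100 100 100 100 108 121 
level [0.002 0.007 0.001]
```

View pics/w15.png

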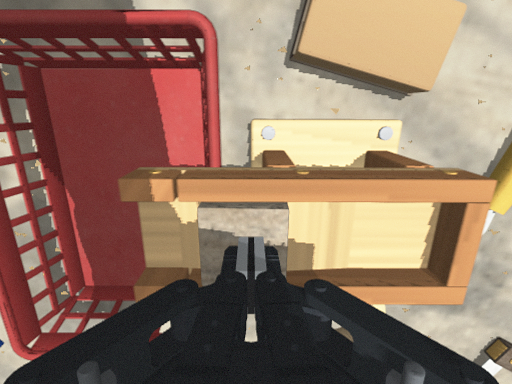

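The offcut's leading edge is at y≈-59 mm, and it is over the hump and descending. Continue with more downward lead.

Request:
apply_moves:
  rows:
    - [[1.2, -5, -0.5, 0, 0.004, 0, 0], [1.5, -10, -1, 0, 0.004, 0, 0]]

```text
time: 23.95
ee_pos: [0.5197, 0.1804, 0.0824]
tcp_rot: [-0.9, 89.7, 8.9]
wrist_force: [0.1, 1.8, 7.2]
opening: 0.0004
```

Request:
apply_moves:
  rows:
    - [[1.3, -5, -0.5, 0, 0, 0, 0], [1.6, -10, -0.9, 0, 0, 0, 0]]

```text
time: 24.15
ee_pos: [0.5211, 0.1706, 0.0816]
tcp_rot: [6.1, 89.6, 15.9]
wrist_force: [0.8, 3.1, 7.7]
opening: -0.0002
```

Request:
apply_moves:
  rows:
    - [[1.3, -5, -0.4, 0, 0, 0, 0], [1.8, -10, -0.8, 0, 0, 0, 0]]

```text
time: 24.35
ee_pos: [0.5227, 0.1608, 0.0808]
tcp_rot: [10.8, 89.5, 20.6]
wrist_force: [0.5, 2.5, 8.6]
opening: -0.0002
```

Request:
apply_moves:
  rows:
    - [[1.3, -5, -0.4, 0, 0.003, -0.003, 0], [1.7, -10, -0.8, 0, 0.003, -0.003, 0]]

```text
time: 24.55
ee_pos: [0.5243, 0.1512, 0.0802]
tcp_rot: [-2.0, 89.5, 7.9]
wrist_force: [-0.8, 3.3, 9.2]
opening: 0.0001
```

Run:
```python
from h import *
w=cams.camera('wrist'); save(w,'w16'); off(w)
```

```text
tcp a,b 0.0019 -0.0698 tip z 0.08015441584472721 F [0.2 1.  9.1]
off b [-0.0981 -0.0793 -0.0491] z 0.1199 3874
-0.015 119 120 120 121 121 103 104 104 104 104 103 102 101 100 100 100 100 100 100 - 
0.015 119 119 - - 121 103 104 104 104 104 103 102 101 100 100 100 100 100 103 - 
level [0.002 0.008 0.001]
```

View pics/w16.png

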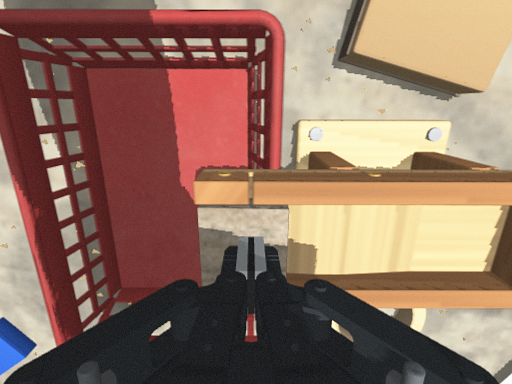

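The offcut's leading edge is at the lip, and its centre is only 4 mm ahead of the tip. For a clean tip-off I'll lift, shift 10 mm back on the block and touch down again.

Request:
apply_moves:
  rows:
    - [[-1, 0, 0, 0, 0, 0, 0], [-4, 0, 0, 0, 0.004, 0, 0], [-5, 4, -0.5, 0, 0.008, 0, 0], [-5, 8, -1, 0, 0.008, 0, 0], [-5, 10, -1.5, 0, 0.008, 0, 0], [-4, 10, -1.5, 0, 0.008, 0, 0], [-3, 10, -1.5, 0, 0.008, 0, 0], [-2.4, 10, -1.5, 0, 0.008, 0, 0]]

```text
time: 25.4
ee_pos: [0.521, 0.1601, 0.0823]
tcp_rot: [-89.9, 90.0, -80.1]
wrist_force: [-0.1, -0.1, 0.4]
opening: -0.0002
```

Request:
apply_moves:
  rows:
    - [[0.5, 0, 0, 0, 0, 0, 0], [1, 0, 0, 0, 0, 0, 0]]

```text
time: 25.6
ee_pos: [0.521, 0.16, 0.0812]
tcp_rot: [-93.8, 90.0, -83.9]
wrist_force: [-1.5, 0.6, 0.5]
opening: -0.0001
```

Request:
apply_moves:
  rows:
    - [[0.5, 0, 0, 0, 0, 0, 0], [1, 0, 0, 0, 0, 0, 0]]

```text
time: 25.8
ee_pos: [0.5211, 0.1601, 0.0807]
tcp_rot: [-39.6, 90.0, -29.8]
wrist_force: [-2.8, 1.0, 6.9]
opening: -0.0004
```

Request:
apply_moves:
  rows:
    - [[1.1, -4, -0.3, 0, 0, 0, 0], [1.5, -9, -0.6, 0, 0, 0, 0]]

```text
time: 26.0
ee_pos: [0.5227, 0.1515, 0.0801]
tcp_rot: [5.8, 89.9, 15.7]
wrist_force: [1.4, 1.2, 4.7]
opening: -0.0002
```

Request:
apply_moves:
  rows:
    - [[1.3, -5, -0.4, 0, 0, 0, 0], [1.6, -10, -0.8, 0, 0, 0, 0]]

```text
time: 26.2
ee_pos: [0.5242, 0.1417, 0.0794]
tcp_rot: [11.0, 89.7, 20.9]
wrist_force: [-0.4, 2.0, 4.8]
opening: 0.0005
```

Run:
```python
from h import *
w=cams.camera('wrist'); save(w,'w17'); off(w)
```

```text
tcp a,b 0.0002 -0.0791 tip z 0.07928715174351932 F [ 1.1 -0.1  5.3]
off b [-0.1173 -0.1006 -0.0688] z 0.1192 4076
-0.015 119 120 120 102 102 103 104 104 104 104 103 102 101 100 100 100 100 100 100 - 
0.015 119 - - 101 102 103 104 104 104 104 103 102 101 100 100 100 100 100 100 - 
level [ 0.002  0.004 -0.001]
```

View pics/w17.png

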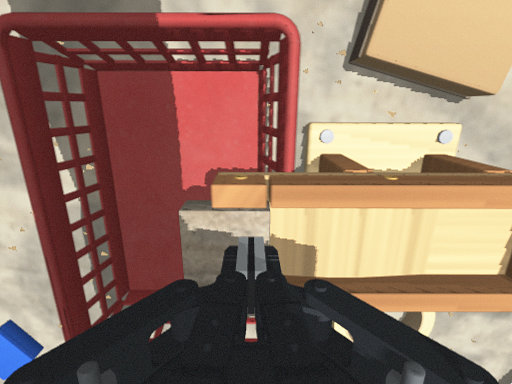

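The block now overhangs the lip, at (185–270, 230), with its centre at y≈-94 and the tip 15 mm behind. About 14 mm more is needed.

Request:
apply_moves:
  rows:
    - [[1.3, -5, 0, 0, 0.003, 0, 0], [1.3, -10, 0, 0, 0.003, 0, 0], [1.3, -14, 0, 0, 0.003, 0, 0]]

```text
time: 26.55
ee_pos: [0.5272, 0.1276, 0.0789]
tcp_rot: [23.4, 89.8, 33.3]
wrist_force: [-0.7, 3.5, 6.3]
opening: -0.0003
```

Run:
```python
from h import *
w=cams.camera('wrist'); save(w,'w18'); off(w)
```

```text
tcp a,b 0.0009 -0.0933 tip z 0.07889729083666203 F [0.  2.7 6.8]
off b [-0.1297 -0.1139 -0.0831] z 0.119 3951
-0.015 119 119 100 101 102 103 104 104 104 104 103 102 101 100 100 100 100 - - - 
0.015 - - 100 101 102 103 104 104 104 104 103 102 101 100 100 100 100 100 - - 
level [ 0.002  0.003 -0.001]
```

View pics/w18.png

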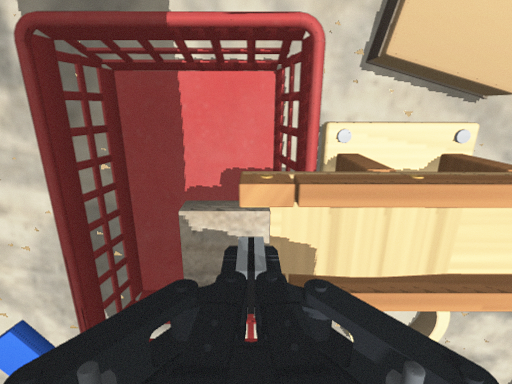

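Centre about 8 mm past the lip. A few mm more, then release upward and let it tip.

Request:
apply_moves:
  rows:
    - [[1.2, -4, 0, 0, 0, 0, 0], [-2, -5, 0, 0, 0, 0, 0], [-20, -5, 0, 0, 0, 0, 0], [-50, -5, 0, 0, 0, 0, 0], [-80, 0, 0, 0, 0, 0, 0], [-100, 20, 0, 0, 0, 0, 0], [-100, 40, 0, 0, 0, 0, 0], [-100, 40, 0, 0, 0, 0, 0]]

```text
time: 27.4
ee_pos: [0.5201, 0.1681, 0.1792]
tcp_rot: [20.6, 89.8, 30.5]
wrist_force: [0.1, 0.2, -0.0]
opening: 0.0002
```

Run:
```python
from h import *
w=cams.camera('wrist'); save(w,'w19'); off(w); d=cams.find_in('offcut',w); print([(np.round(k['at'],4),k['confidence']) for k in d])
p=cams.camera('scene'); save(p,'s19'); basket(p); d=cams.find_in('offcut',p); print([(np.round(k['at'],4),k['confidence']) for k in d])
cv2.imwrite('pics/z19.png',cv2.resize(cv2.cvtColor(p['pixels'],cv2.COLOR_RGB2BGR)[130:240,150:300],None,fx=5,fy=5,interpolation=cv2.INTER_CUBIC))
```

```text
tcp a,b 0.0004 -0.0527 tip z 0.1786466809278683 F [ 0.7 -1.   0.4]
off b [0.1003 0.1005 0.1012] z 0.1216 12
-0.015 100 101 101 101 102 103 104 104 105 104 103 103 101 101 101 101 101 101 108 122 
0.015 100 100 100 101 102 103 104 104 104 104 103 102 101 101 101 100 101 101 106 122 
level [ 0.004  0.003 -0.001]
[(array([0.5357, 0.082 , 0.0189]), 0.84), (array([ 0.7506, -0.0917,  0.0209]), 0.83), (array([0.5057, 0.2269, 0.1041]), 0.23)]
459 ((535.1766357421875, 78.80516815185547), (263.0445556640625, 181.50567626953125), 9.94886302947998) [ 0.395 -0.031  0.068] [0.671 0.184 0.082]
[(array([ 0.746 , -0.1021,  0.0179]), 0.72)]
```

View pics/w19.png

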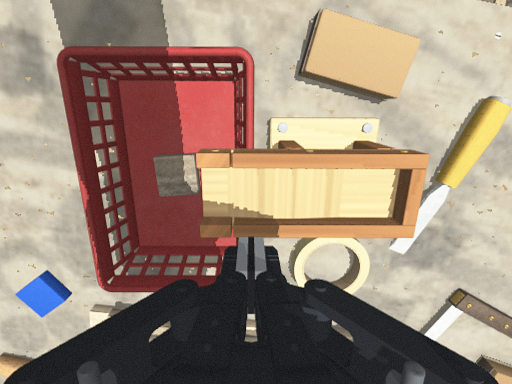

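View pics/z19.png

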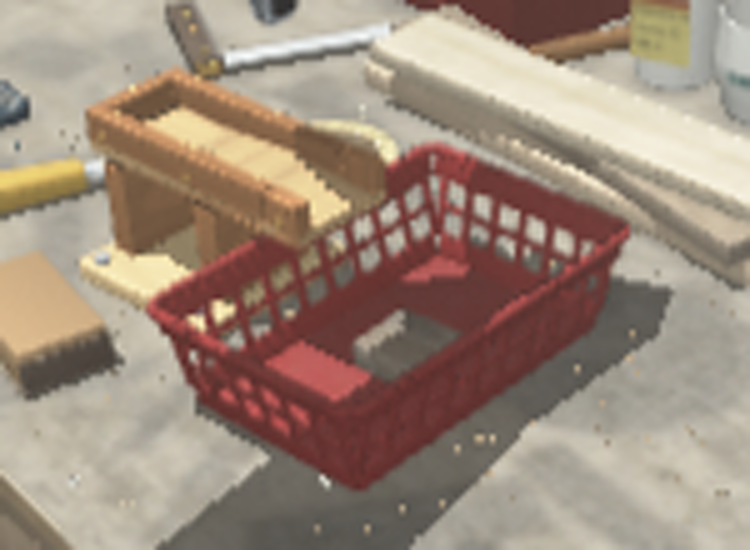

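The offcut lies in the basket, at (178,175) in the wrist view and (405,340) in the scene crop, at z≈0.019. The trough is empty, the basket stands at the same pose and the robot touches nothing. Handing in.

Run:
```python
from h import *
print(bot.job_done()); print(get_obs()['time'])
```

```text
the job is handed in; nothing more can be done
None
the job is handed in; nothing more can be done
```

The offcut is lying in the red basket, which stands under the trough's open end. I handed the job in at about 27.5 s of the 72 s allowed.

- **Basket:** I pinched its -y wall and dragged it along the bench. It ended square to the trough, at about (0.535, 0.079), with its rim under the lip.
- **Offcut:** I dragged it along the trough with shut fingertips. The press read 4–11 N at the end of each step. I re-placed the tip once near the lip, then lifted away and it tipped off.
- **Last checks:** The wrist camera showed the offcut flat in the basket at about (0.536, 0.082, 0.019) and the trough empty. The scene camera showed the basket unmoved by the drop. The sanding block, tape, chisel and blue block looked untouched in the last wrist picture. I did not check the jar again after the basket was dragged away from it, when it stood where it had been.

**What failed or disagreed:**
- **Missed pinches:** My first attempts to pinch the basket closed above its wall. Both cameras showed the real fingertips about 43 mm above the reported TCP. Once I allowed for that, the grip held.
- **Missed detection:** In the last scene picture the detector found only the blue look-alike, although the offcut is visible in the basket there.
- **Not checked:** The channel squeeze was not read separately. I judged the press by wrist force alone.

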